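# Ready the water filter to fill a saucepan

## Task

Get the counter-top water filter ready to fill the dark saucepan (the building's water is still off, so nothing will run): with one fingertip, push the filter's swivelling steel spout round until its outlet is over the middle of the saucepan, and only then push the red lever of the feed valve round to fully open, a quarter turn counter-clockwise seen from above, up to its stop. Only push: do not take the spout or the lever between the fingers, and do not move, tip or pick up the saucepan or anything else on the counter.

Things in the scene. Friction and masses are not known exactly. Their poses are not given: they have to be found in the camera images.
- spout_hub (a point): Pivot of the spout: centre of the round steel hub (38 mm wide, 26 mm tall) at the front of the water filter, 240 mm above the counter; the spout turns about the vertical line through it. Its axes are those of filter.
- filter: Water filter, fixed to the counter; place and yaw vary. Origin on the counter under the spout's pivot; its x axis points back to the axis of the white canister with a blue band (114 mm wide, 256 mm tall), 85 mm behind the pivot. A 34 mm steel column carries the spout. Grey base plate 16 mm thick, reaching 55 mm in front of the pivot and 75 mm to each side.
- spout_bar (a point): Point on the centre line of the spout's straight level steel bar (round, 20 mm thick), 120 mm from the pivot, 240 mm above the counter. x axis points along the bar from the pivot to the outlet end, z up. The bar is free to push anywhere between about 60 and 160 mm from the pivot. Below it nothing but the vessels (at most 115 mm tall).
- outlet (a point): Outlet of the spout: centre of the lower end of the 26 mm black nozzle that hangs from the bar's end, 190 mm from the pivot and 194 mm above the counter. It turns with the spout.
- spout (a joint): Angle of the spout (rad), positive counter-clockwise seen from above; 0 when it points straight away from the canister (along -x of spout_hub, roughly to the robot); stops at -1.35 and +1.35. It starts at 0.35 to 0.70. It has no spring, stays where it is left and resists with about 0.22 N m (2 N at mid bar).
- pan_mouth (a point): Centre of the saucepan's open mouth, at rim height, 85 mm above the counter; 170 to 210 mm from the spout's pivot seen from above. The pan stands in one of three places under the sweep of the outlet (straight ahead, or about 1.05 rad to either side); the white bowl and the blue jug stand in the other two.
- saucepan: Dark steel saucepan, loose, 0.65 kg, 130 mm across, 85 mm tall, with a black handle reaching 190 mm from the centre along its -x axis (roughly to the robot). Origin at the centre of its underside.
- lever_hub (a point): Pivot of the feed valve's lever, on the vertical axis it turns about, 165 mm above the counter (nothing stands higher than 7 mm above this). Below it is a brass valve body 50 x 34 mm on a copper riser; a copper pipe comes down 65 mm behind it (along its +x). Fixed to the counter, at the left or right end of the work; yaw varies.
- lever_grip (a point): Point in the middle of the red part of the valve's lever, 85 mm from its pivot, 165 mm above the counter. The red part is 75 mm long (45 to 120 mm from the pivot), 20 mm wide and 14 mm thick; x axis points along the lever away from the pivot, z up.
- valve (a joint): Angle of the valve lever (rad): 0 fully shut (lever points along -x of lever_hub, roughly to the robot), growing counter-clockwise seen from above to 1.571 fully open, at the stop (lever along -y of lever_hub). Starts nearly shut, 0 to 0.2. No spring; resists with about 0.2 N m (2.5 N at the middle of the red part).
- bowl: White bowl, 124 mm across, 60 mm tall; loose bystander; origin at the centre of its underside.
- jug: Blue mug-shaped jug, 96 mm across, 115 mm tall, with a handle roughly towards the robot; loose bystander; origin at the centre of its underside.
- bottle: Green bottle with a yellow cap, 68 mm across, 210 mm tall; loose bystander at the end opposite the valve; origin at the centre of its underside.
- jar: Amber jar with a yellow lid, 72 mm across, 100 mm tall; loose bystander; origin at the centre of its underside.
- mug: Terracotta mug, 80 mm across, 95 mm tall; loose bystander; origin at the centre of its underside.
Mind the look-alikes: they are no part of the job. What is shaped like the part that bears lever_hub but pink is not meant.

How it is judged (in metres and radians):
On the way, in this order (a step that is already met when the one before it is completed fails the run):
1. the spout's outlet is over the middle of the saucepan (within 30 mm) while the valve is still shut (horizontal distance between outlet and pan_mouth below 0.03 m and value of joint valve below 0.4 rad), for 0.2 s.
2. the valve lever is pushed fully open (value of joint valve above 1.45 rad and horizontal distance between outlet and pan_mouth below 0.03 m), for 0.2 s.
At the end, for the whole second after the job is handed in: the outlet is within 30 mm (seen from above) of the centre of the saucepan's mouth; the valve lever is open to its stop (angle above 1.45 rad); spout, lever and saucepan are at rest; the saucepan and all bystanders stand upright within 20 mm of where they started (all of step 2 and velocity of joint spout between -0.05 and 0.05 rad/s and velocity of joint valve between -0.05 and 0.05 rad/s and linear speed of saucepan below 0.02 m/s and distance of each of saucepan, bowl, jug, bottle, jar, mug from where it was at the start of the episode below 0.02 m and angle between each of saucepan, bowl, jug, bottle, jar, mug's own z axis and vertical below 0.15 rad); the robot touches nothing.
It fails at once if the valve is opened while the outlet is not over the saucepan (value of joint valve above 0.5 rad and horizontal distance between outlet and pan_mouth above 0.045 m).
It fails at once if the spout's bar is taken between the fingers (x of the grasp point in the frame of spout_bar between -0.075 and 0.075 m and y of the grasp point in the frame of spout_bar between -0.009 and 0.009 m and z of the grasp point in the frame of spout_bar between -0.014 and 0.014 m).
It fails at once if the valve's lever is taken between the fingers (x of the grasp point in the frame of lever_grip between -0.04 and 0.04 m and y of the grasp point in the frame of lever_grip between -0.009 and 0.009 m and z of the grasp point in the frame of lever_grip between -0.014 and 0.014 m).
It fails at once if the saucepan is moved, lifted or tipped (distance of saucepan from where it was at the start of the episode above 0.02 m or angle between saucepan's own z axis and vertical above 0.25 rad).
It fails at once if something else on the counter is moved, lifted or tipped (distance of any of bowl, jug, bottle, jar, mug from where it was at the start of the episode above 0.02 m or angle between any of bowl, jug, bottle, jar, mug's own z axis and vertical above 0.25 rad).
It also fails if it takes over 72 s, if anything falls off the work surface, if the arm or the gripper's body presses on something with over 40 N, if the wrist force passes 120 N, or if a joint passes its speed limit or range.

## Robot

A 6-joint arm with a two-finger parallel gripper is mounted at the origin on the work surface. World frame = base frame: x ahead of the robot, y to its left, z up, the work surface at z = 0. Lengths are in mm, angles in rad, forces in N, time in s.
With the tool pointing down it reaches from about 275 to 1000 mm from the base axis. Payload 8.4 kg.
Tool frame: the origin (TCP) lies midway between the tips of the shut fingers; the grasp point (between the pads) lies behind it (r.pinch_z is the z of the grasp point in the tool frame, in mm); z points along the fingers, y is the direction in which the jaws open and shut (so a half turn about z gives the same grasp; the last joint's range is limited). The gripper opens to 85 mm and grips with 20 to 120 N. Pads are 22 mm wide; open, the fingers measure 114 mm over their backs; the gripper's body (76 mm by 85 mm) begins 54 mm behind the grasp point. The pads swing forward as they close: fully open they stand 13 mm farther back than shut.
Start: joints at [1.32, 0.353, 1.633, -0, 1.155, -0.002], TCP at [153.899, 605.758, 231.281] pointing down, gripper open.
Joint ranges: [-2.63, 2.63], [-0.92, 2.1], [0.06, 2.66], [-1.3, 4.44], [0, 2.69], [-3.02, 3.02]. Speed limits (rad/s): [2.22, 2.22, 2.79, 3.14, 3.14, 3.14].

## Interface

Orientations are given as [roll, pitch, yaw] about the fixed x, y, z axes, in that order (R = Rz(yaw) Ry(pitch) Rx(roll)).
In Python, from rig import r, optics, ticket gives the robot as it stands.
- The arm moves only by the shell command python3 -m jog 'ROWS' [FORCE]. ROWS is text: rows parted by semicolons, each of 7 numbers parted by spaces: the closure in counts, from 0 (fully open) to 255 (shut), then the shift along the tool's x, y, z in mm, then the turn, a rotation vector about the tool's x, y, z in degrees. A call has 1 to 5 rows; each row shifts and turns the pose as measured when the row begins, along the tool's axes as they then stand; what a row does not reach is not made up. A row lasts 1/12 s, in which the tool goes at most 41.7 mm and 7.16 degrees, less where a joint would pass 70% of its speed; a pose out of reach is approached as far as the arm can. A call with a gripper value outside its range is refused whole. The fingers move at their own pace and stop on an object; FORCE is the grip in N (left out, the last holds). Time passes only in rows, so rows that do not move let the fingers close. It gives the time, the measured TCP pose, the force and the opening at its end, in the units of the state.
- r.sense(): the state, without advancing time (a new reading comes with each control period).
- optics.grab_frame(name): name is "scene" or "top" or "wrist"; returns the picture (480x640x3 uint8, red, green, blue); there is no depth.
- optics.camera_info(name): a dict with "fx", "fy", "cx", "cy" (pixels), "world_from_camera" (4x4, takes a point from camera to world coordinates). Camera axes: x right, y down, z forward; pixel columns grow to the right and rows downward; lengths in mm; the calibration is good to about 2 mm. A picture is of the moment at which its call begins: read the wrist's pose just before it. camera_info takes no time and is no camera call; for the wrist camera it gives the pose at the moment of the call.
- ticket.sign_off(): hands the job in, once; it reports no verdict.
The state is a dict: "clock": time; "qpos": joint angles; "qvel": joint speeds; "joint_efforts": joint torques, N m; "eef_pos": TCP position; "tcp_rot": TCP orientation; "contact_force": force on the tool from outside, world axes, zero at the start; "wrist_torque": the same for the moment, N m; "opening": opening from 0.0 (shut) to 1.0 (fully open).
Only numpy, scipy, OpenCV 4.12 (cv2) and the standard library are available. Lean on these libraries where they do the work, as an engineer would, in place of code of your own. Each camera call takes 0.05 s, during which the arm holds its last target.

## Working session

There is one attempt and no reset: what is moved stays moved. The work goes in short steps, Python scripts to look and compute and a shell command to move; the robot and the scene stay as the last step left them, time stands still between calls to the robot, and variables do not carry over. Pictures are saved under pics/ and viewed, and the job is handed in when it is done.

```bash
ls; mkdir -p pics; python3 - <<'E'
from rig import r,optics,ticket
import cv2,numpy as np
print(r.sense(), r.pinch_z)
for n in("scene","top"):
    im=optics.grab_frame(n); cv2.imwrite(f"pics/{n}0.png",im[:,:,::-1]); i=optics.camera_info(n); print(n,i["fx"],i["cx"],i["cy"],np.round(i["world_from_camera"],3).tolist())
E
```

```text
pics
{'clock': 0.0, 'qpos': array([ 1.31961103e+00,  3.53674814e-01,  1.63417045e+00, -4.74884601e-06,
        1.15517365e+00, -2.42060976e-03]), 'qvel': array([ 4.85513660e-05, -8.30337390e-05,  9.29629974e-04, -1.36089573e-03,
        4.19893239e-04,  2.32116881e-03]), 'joint_efforts': array([-9.53166455e-04, -6.05247188e+01, -3.42071378e+01,  3.01471061e-05,
        9.26936249e-03, -5.29559799e-06]), 'eef_pos': array([153.77129358, 605.28215817, 230.5294827 ]), 'tcp_rot': array([-3.14016639e+00,  8.89390055e-07,  2.89282989e+00]), 'contact_force': array([ 0.11635828, -0.82126915,  0.41378802]), 'wrist_torque': array([-0.00321829, -0.04900858, -0.06099635]), 'opening': 1.0004292579730372} -18.700000000000003
scene 569.8545211177025 321.57613517962284 236.32504219094886 [[-0.727, 0.414, -0.547, 1157.268], [0.686, 0.465, -0.56, 662.52], [0.022, -0.782, -0.622, 882.501], [0.0, 0.0, 0.0, 1.0]]
top 462.47568735064084 318.43245618239484 238.70037230666412 [[0.024, -0.995, 0.096, 431.681], [-1.0, -0.025, -0.006, -9.332], [0.008, -0.096, -0.995, 1087.656], [0.0, 0.0, 0.0, 1.0]]
```

View pics/scene0.png

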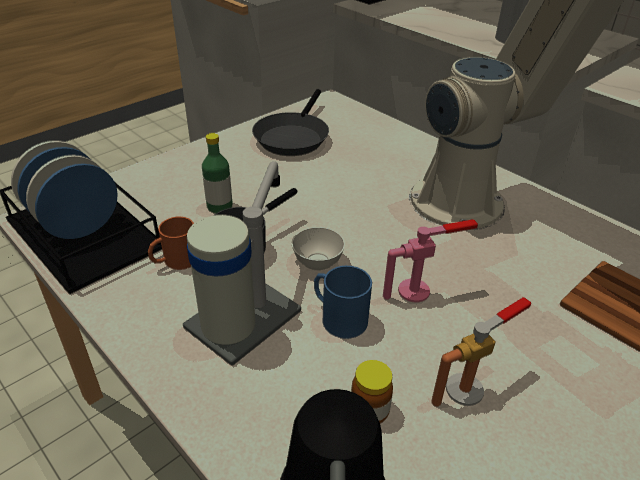

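View pics/top0.png

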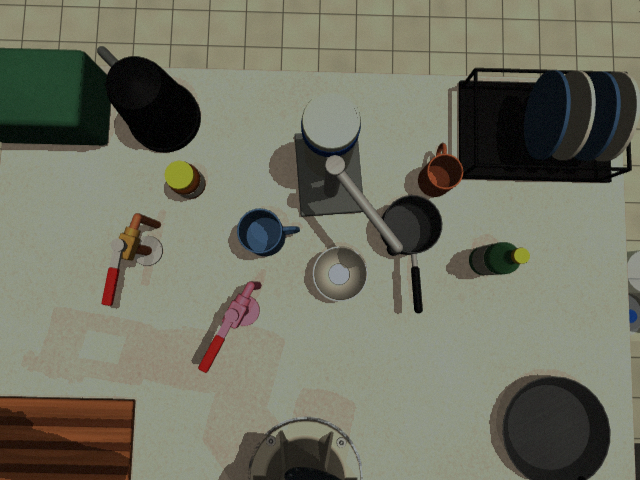

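The brass valve with the red lever is at top (120,243) with its red part at (110,287). The pink look-alike is at (240,305), red part (211,353). The saucepan is at top (413,226) with its handle at (417,290). The spout runs from hub (335,163) to outlet (397,247). I'll confirm these in crops.

```bash
python3 - <<'E'
import cv2,numpy as np
a=cv2.imread("pics/top0.png"); s=cv2.imread("pics/scene0.png")
c1=cv2.resize(a[90:270,300:480],(540,540),interpolation=cv2.INTER_CUBIC)
c2=cv2.resize(a[190:320,80:160],(258,420),interpolation=cv2.INTER_CUBIC)
o=np.zeros((540,800,3),np.uint8);o[:,:540]=c1;o[:420,540:798]=c2
cv2.imwrite("pics/crop1.png",o)
c=cv2.resize(s[140:300,180:340],(480,480),interpolation=cv2.INTER_CUBIC)
d=cv2.resize(s[280:420,420:540],(309,360),interpolation=cv2.INTER_CUBIC)
o=np.zeros((480,800,3),np.uint8);o[:,:480]=c;o[:360,485:794]=d
cv2.imwrite("pics/crop2.png",o)
E
```

```text
(no output)
```

View pics/crop1.png

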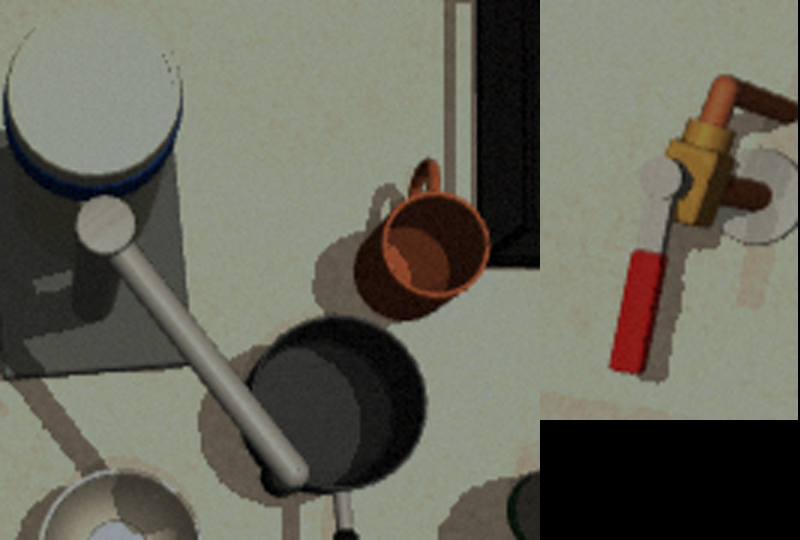

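View pics/crop2.png

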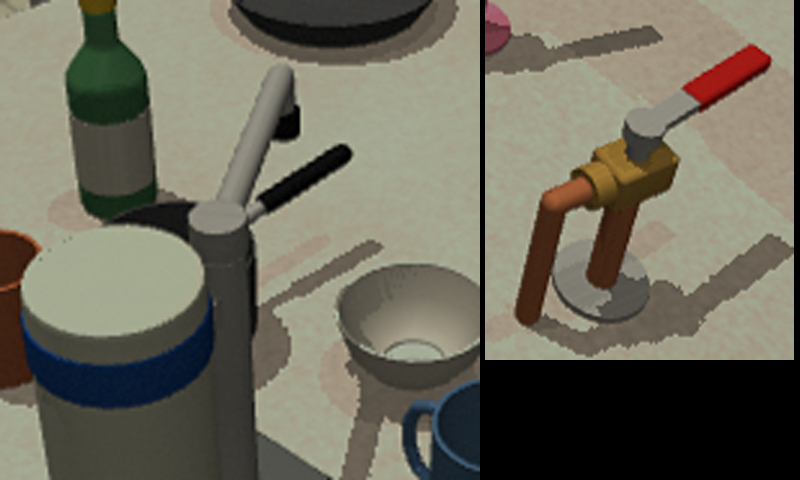

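```bash
cat > h.py <<'E'
import numpy as np,cv2
from rig import r,optics
def ray(n,u,v,z,info=None):
    i=info or optics.camera_info(n);M=np.array(i["world_from_camera"])
    d=M[:3,:3]@[(u-i["cx"])/i["fx"],(v-i["cy"])/i["fy"],1];o=M[:3,3]
    return o+d*(z-o[2])/d[2]
def proj(n,p,info=None):
    i=info or optics.camera_info(n);M=np.linalg.inv(np.array(i["world_from_camera"]))
    c=M[:3,:3]@np.asarray(p,float)+M[:3,3];return np.array([i["cx"]+i["fx"]*c[0]/c[2],i["cy"]+i["fy"]*c[1]/c[2]])
E
python3 - <<'E'
from h import *
np.set_printoptions(precision=1,suppress=True)
a=cv2.imread("pics/top0.png");s=cv2.imread("pics/scene0.png")
T=lambda u,v,z:ray("top",u,v,z)
hub=T(335.2,164.8,253);end=T(397.3,247.7,250)
print("hub",hub,"end",end,np.linalg.norm((end-hub)[:2]))
can=T(300+95/3,90+93/3,256);print("canister",can,np.linalg.norm((can-hub)[:2]))
pan=T(412.3,224.7,85);print("pan",pan,np.linalg.norm((pan-hub)[:2]), "diam",T(442.3,224.7,85)-T(382.3,224.7,85))
# scene check of hub top: crop2 (218,216)/3+(180,140)
print("hub scene",ray("scene",180+217/3,140+216/3,253), "end scene",ray("scene",180+283/3,140+73/3,250))
f=np.arctan2(*(can-hub)[[1,0]]);ang=lambda p:np.arctan2(*(p-hub)[[1,0]])
w=lambda x:(x+np.pi)%(2*np.pi)-np.pi
print("filter yaw",f,"spout",w(ang(end)-f-np.pi),"pan ang",w(ang(pan)-f-np.pi))
for n,im in(("top",a),("scene",s)):
    h=cv2.cvtColor(im,cv2.COLOR_BGR2HSV)
    m=(((h[...,0]<6)|(h[...,0]>174))&(h[...,1]>190)&(h[...,2]>90)).astype(np.uint8)
    k,_,st,ce=cv2.connectedComponentsWithStats(m)
    for j in range(1,k):
        if st[j,4]>60: print(n,st[j],ce[j],ray(n,*ce[j],172))
print("lever hub",T(117.2,245.7,172),"scene",ray("scene",420+(645-485)/2.575,280+120/2.575,172))
E
```

```text
hub [649.8 -41.8 253. ] end [ 499.7 -158.1  250. ] 189.82553188105638
canister [731.6 -33.5 256. ] 82.24998636443183
pan [ 564.4 -219.8   85. ] 197.42001515592537 diam [   3.3 -131.5    0. ]
hub scene [650.6 -42.8 253. ] end scene [ 508.4 -150.5  250. ]
filter yaw 0.10174035783739636 spout 0.5570871628899727 pan ang 1.0216054280352367
top [102 268  15  37 330] [109.2 286.2] [416.3 393.5 172. ]
top [199 336  25  36 359] [210.7 353.4] [291.6 188.9 172. ]
scene [443 220  35  11 202] [459.7 224.6] [292.1 186.  172. ]
scene [497 298  34  22 317] [513.8 308.4] [420.8 394.1 172. ]
lever hub [496.4 383.1 172. ] scene [498.5 381.3 172. ]
```

Measurements check out:
- **Hub:** (650,-42), with the scene view agreeing within 1.3 mm. Outlet radius is 190 and canister offset 82.
- **Pan:** centre (564,-220), diameter 131, radius 197.
- **Angles:** the spout is at 0.56 and the pan at 1.02.
- **Lever:** hub (497,382) and grip (417,393), 82 apart, so the valve is nearly shut.

The spout needs +0.46 rad, pushed from its +y/front side. First I shut the fingers and yaw.

```bash
python3 -m jog '255 0 0 0 0 0 7; 255 0 0 0 0 0 7; 255 0 0 0 0 0 7; 255 0 0 0 0 0 4; 255 0 0 0 0 0 0' 30
cat >> h.py <<'E'
def go(t,yaw=None):
    from scipy.spatial.transform import Rotation as R
    s=r.sense();M=R.from_euler('xyz',s["tcp_rot"]).as_matrix()
    print("clock",round(s["clock"],2),"pos",np.round(s["eef_pos"],1),"rot",np.round(s["tcp_rot"],3),"F",np.round(s["contact_force"],1),"open",round(s["opening"],2),"need tool",np.round(M.T@(np.array(t)-s["eef_pos"]),1))
E
python3 -c "
from h import *
go([541,-81,212])"
```

```text
clock: 0.52
eef_pos: [153.4, 603.9, 228.4]
tcp_rot: [-3.137, 0.002, 2.44]
contact_force: [0.6, -0.1, -0.8]
opening: 0.301
clock 0.52 pos [153.4 603.9 228.4] rot [-3.137e+00  2.000e-03  2.440e+00] F [ 0.6 -0.1 -0.8] open 0.3 need tool [-738.2 -272.5   19.5]
```

```bash
python3 -m jog '255 -37 -13.5 0 0 0 0; 255 -37 -13.5 0 0 0 0; 255 -37 -13.5 0 0 0 0; 255 -37 -13.5 0 0 0 0; 255 -37 -13.5 0 0 0 0'
python3 -m jog '255 -37 -13.5 0 0 0 0; 255 -37 -13.5 0 0 0 0; 255 -37 -13.5 0 0 0 0; 255 -37 -13.5 0 0 0 0; 255 -37 -13.5 0 0 0 0'
python3 -m jog '255 -37 -13.5 0 0 0 0; 255 -37 -13.5 0 0 0 0; 255 -37 -13.5 0 0 0 0; 255 -37 -13.5 0 0 0 0; 255 -37 -13.5 0 0 0 0'
python3 -c "
from h import *
go([541,-81,212])"
```

```text
clock: 0.93
eef_pos: [251.1, 433.2, 226.6]
tcp_rot: [-3.137, 0.0, 2.461]
contact_force: [1.1, -0.5, -0.6]
opening: 0.0
clock: 1.35
eef_pos: [355.6, 256.0, 226.7]
tcp_rot: [-3.137, 0.001, 2.48]
contact_force: [1.0, -0.8, -0.5]
opening: -0.0
clock: 1.77
eef_pos: [463.6, 79.9, 227.8]
tcp_rot: [-3.139, 0.001, 2.496]
contact_force: [0.8, 1.1, 0.2]
opening: -0.003
clock 1.77 pos [463.6  79.9 227.8] rot [-3.139e+00  1.000e-03  2.496e+00] F [0.8 1.1 0.2] open -0.0 need tool [-158.7  -81.8   16.3]
```

```bash
python3 -m jog '255 -32 -18 4 0 0 0; 255 -32 -18 4 0 0 1; 255 -32 -18 4 0 0 1; 255 -32 -18 4 0 0 0; 255 0 0 0 0 0 0'
python3 - <<'E'
from h import *
go([541,-81,212])
im=optics.grab_frame("top"); cv2.imwrite("pics/t1.png",im[:,:,::-1])
im=optics.grab_frame("scene"); cv2.imwrite("pics/s1.png",im[:,:,::-1])
E
```

```text
clock: 2.18
eef_pos: [526.7, -68.6, 212.2]
tcp_rot: [-3.14, 0.006, 2.47]
contact_force: [-0.6, 0.1, 0.2]
opening: 0.002
clock 2.18 pos [526.7 -68.6 212.2] rot [-3.14   0.006  2.47 ] F [-0.6  0.1  0.2] open 0.0 need tool [-19.   -0.8   0.3]
```

View pics/s1.png

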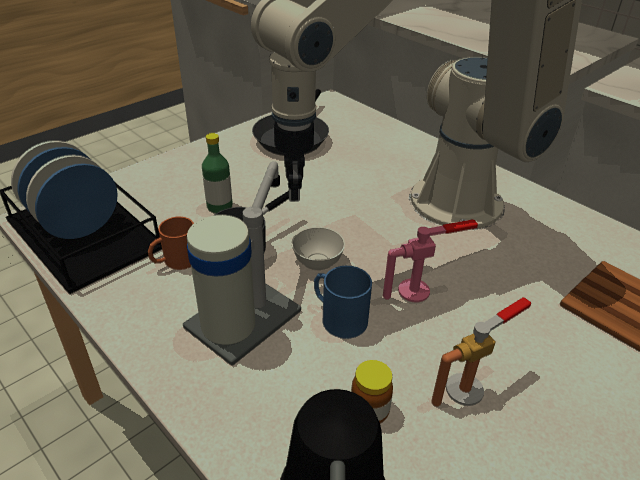

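View pics/t1.png

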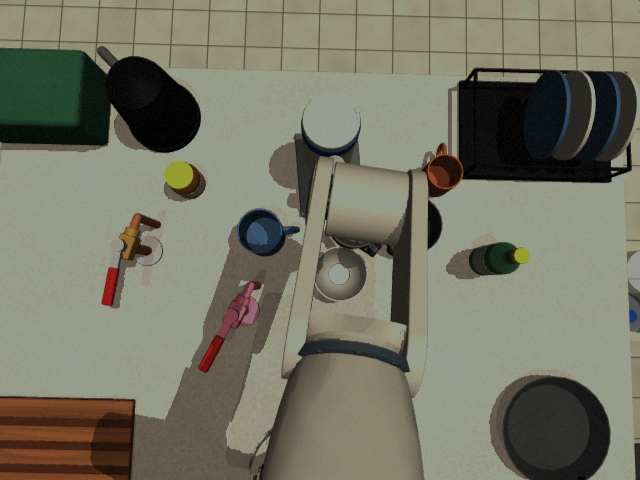

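The scene view shows the finger at (294,185), on the near side of the bar (273,175), and clear of the vessels. Now I push slowly.

```bash
python3 -m jog '255 -9 0 0 0 0 0; 255 -9 0 0 0 0 0; 255 -9 0 0 0 0 0; 255 -8 0 0 0 0 0; 255 -8 -1 0 0 0 -1'
python3 -m jog '255 -8 -2 0 0 0 -2; 255 -8 -2 0 0 0 -2; 255 -8 -2 0 0 0 -2; 255 -8 -1 0 0 0 -2; 255 0 0 0 0 0 0'
python3 - <<'E'
from h import *
go([583,-132,212])
im=optics.grab_frame("scene"); cv2.imwrite("pics/s2.png",cv2.resize(im[100:300,150:400,::-1],(750,600),interpolation=cv2.INTER_CUBIC))
E
```

```text
clock: 2.7
eef_pos: [558.8, -89.6, 212.6]
tcp_rot: [-3.141, 0.001, 2.496]
contact_force: [-3.9, 1.2, 1.1]
opening: 0.003
clock: 3.12
eef_pos: [582.5, -112.4, 212.0]
tcp_rot: [-3.138, -0.006, 2.649]
contact_force: [0.8, 0.3, -0.6]
opening: 0.001
clock 3.12 pos [ 582.5 -112.4  212. ] rot [-3.138 -0.006  2.649] F [ 0.8  0.3 -0.6] open 0.0 need tool [ -9.7 -17.   -0. ]
```

View pics/s2.png

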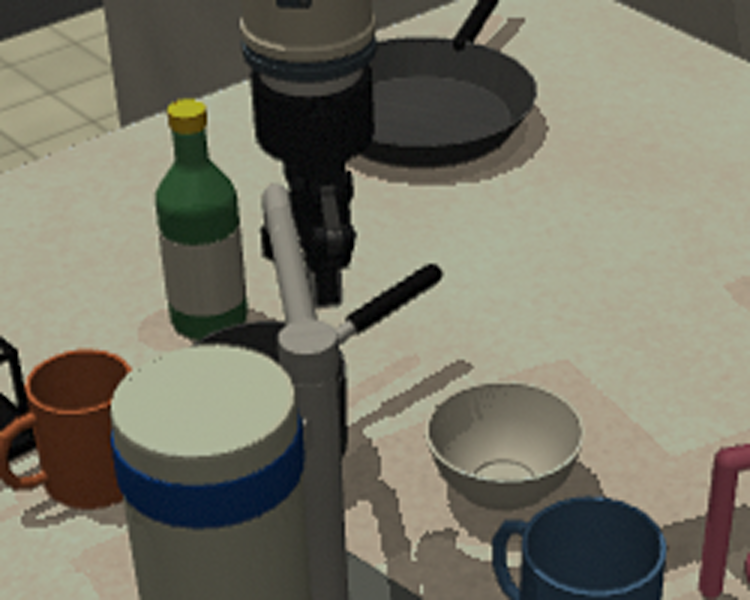

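```bash
python3 - <<'E'
from h import *
hub=np.array([650,-42.]);f=0.102
def bar(th,rr,z):
    a=f+np.pi+th; return [hub[0]+rr*np.cos(a),hub[1]+rr*np.sin(a),z]
for th in(.557,.8,.85,.9,.95,1.0,1.02,1.05): print(th,proj("scene",bar(th,190,250)).round(1),proj("scene",bar(th,190,194)).round(1))
E
```

```text
0.557 [275.1 161.5] [275.8 183.6]
0.8 [253.5 160.7] [254.9 182.8]
0.85 [249.  160.9] [250.5 183. ]
0.9 [244.5 161.1] [246.1 183.3]
0.95 [240.1 161.5] [241.8 183.7]
1.0 [235.6 162.1] [237.4 184.2]
1.02 [233.8 162.3] [235.7 184.5]
1.05 [231.1 162.7] [233.1 184.9]
```

Bar end in the crop is (273,193), full image (241,164), giving a spout angle of about 0.93. It needs about 0.09 rad more, roughly 8–9 mm at this radius.

```bash
python3 -m jog '255 -4 -3 0 0 0 0; 255 -4 -3 0 0 0 0; 255 -3 -2 0 0 0 0; 255 0 0 0 0 0 0'
python3 - <<'E'
from h import *
go([583,-132,212])
im=optics.grab_frame("scene"); cv2.imwrite("pics/s3.png",cv2.resize(im[130:240,200:300,::-1],(500,550),interpolation=cv2.INTER_CUBIC))
E
```

```text
clock: 3.5
eef_pos: [587.8, -122.9, 211.6]
tcp_rot: [-3.139, -0.009, 2.646]
contact_force: [-0.4, -0.5, 1.0]
opening: 0.002
clock 3.5 pos [ 587.8 -122.9  211.6] rot [-3.139 -0.009  2.646] F [-0.4 -0.5  1. ] open 0.0 need tool [ -0.1 -10.3  -0.4]
```

View pics/s3.png

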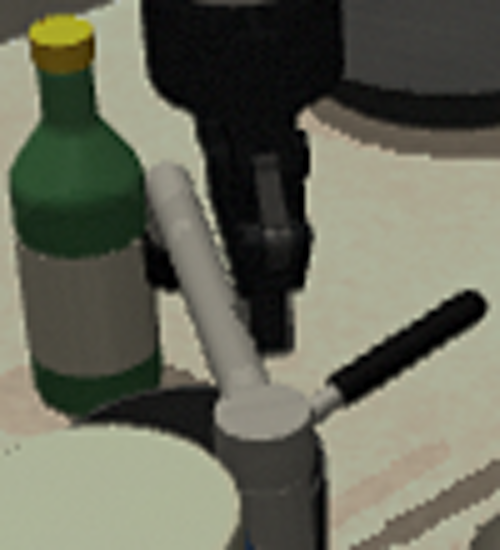

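Bar end in the crop is (165,175), full image (233,165), so the spout is at about 1.03 against a target of 1.02. I back off away from the bar.

```bash
python3 -m jog '255 10 0 0 0 0 0; 255 20 0 0 0 0 0; 255 30 0 0 0 0 0; 255 30 0 -5 0 0 0; 255 30 0 -5 0 0 0'
python3 -c "
from h import *
go([400,150,225])"
```

```text
clock: 3.97
eef_pos: [481.1, -66.2, 221.2]
tcp_rot: [-3.139, -0.004, 2.643]
contact_force: [0.1, -0.2, -0.3]
opening: 0.0
clock 3.97 pos [481.1 -66.2 221.2] rot [-3.139 -0.004  2.643] F [ 0.1 -0.2 -0.3] open 0.0 need tool [174.7 151.   -3.5]
```

```bash
python3 -m jog '255 20 15 0 0 0 6; 255 25 22 0 0 0 6; 255 25 25 0 0 0 6; 255 25 25 0 0 0 6; 255 25 25 0 0 0 0'
python3 -c "
from h import *
go([415,445,215])"
```

```text
clock: 4.38
eef_pos: [455.6, 94.4, 222.7]
tcp_rot: [-3.138, 0.0, 2.204]
contact_force: [1.7, 0.1, 0.0]
opening: 0.003
clock 4.38 pos [455.6  94.4 222.7] rot [-3.138  0.     2.204] F [1.7 0.1 0. ] open 0.0 need tool [306.7 174.7   7. ]
```

```bash
python3 -m jog '255 34 19 0 0 0 0; 255 34 19 0 0 0 0; 255 34 19 0 0 0 0; 255 34 19 0 0 0 0; 255 34 19 0 0 0 0'
python3 -m jog '255 34 19 0 0 0 0; 255 34 19 0 0 0 0; 255 30 17 0 0 0 0; 255 20 12 0 0 0 0; 255 0 0 0 0 0 0'
python3 - <<'E'
from h import *
go([418,440,145])
im=optics.grab_frame("top"); cv2.imwrite("pics/t2.png",im[:,:,::-1])
E
```

```text
clock: 4.8
eef_pos: [428.2, 295.7, 224.3]
tcp_rot: [3.139, 0.004, 2.2]
contact_force: [1.3, -1.0, 0.7]
opening: 0.001
clock: 5.22
eef_pos: [406.6, 443.2, 225.4]
tcp_rot: [3.133, 0.002, 2.205]
contact_force: [-0.5, -0.3, 0.5]
opening: -0.002
clock 5.22 pos [406.6 443.2 225.4] rot [3.133e+00 2.000e-03 2.205e+00] F [-0.5 -0.3  0.5] open -0.0 need tool [-9.1  6.6 80.5]
```

View pics/t2.png

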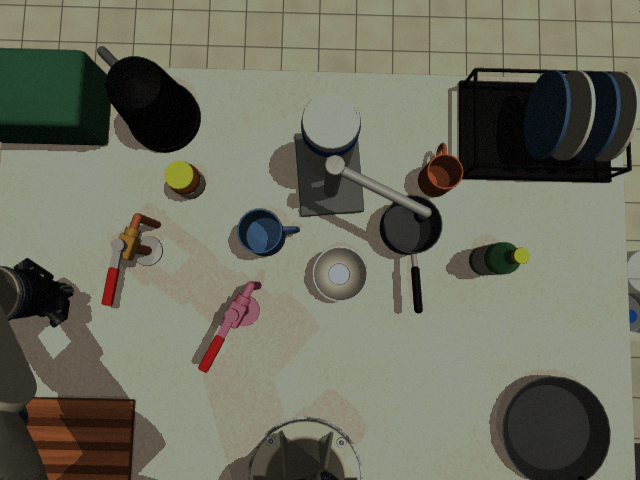

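The top view now shows the spout ending at about (429,213) and everything else unmoved. I'll measure it properly.

```bash
python3 - <<'E'
from h import *
a=cv2.imread("pics/t2.png")
cv2.imwrite("pics/t2c.png",cv2.resize(a[140:270,320:450],(780,780),interpolation=cv2.INTER_CUBIC)[:600])
hub=np.array([650,-42.])
print(proj("top",[*(hub+190*np.array([-.4326,-.9017])),250]))
for p in[(429,213),(430,214),(428,212)]:
  e=ray("top",*p,250);print(e, np.linalg.norm(e[:2]-hub), np.arctan2(e[1]+42,e[0]-650)-.102+np.pi)
E
```

```text
[427.68077983 211.41479346]
[ 564.93009995 -215.74884759  250.        ] 193.45684256329008 1.0134918386972003
[ 563.12454954 -217.58643317  250.        ] 195.90288258396748 1.009338943932221
[ 566.73634443 -213.91055563  250.        ] 191.013286123078 1.0177526780279469
```

View pics/t2c.png

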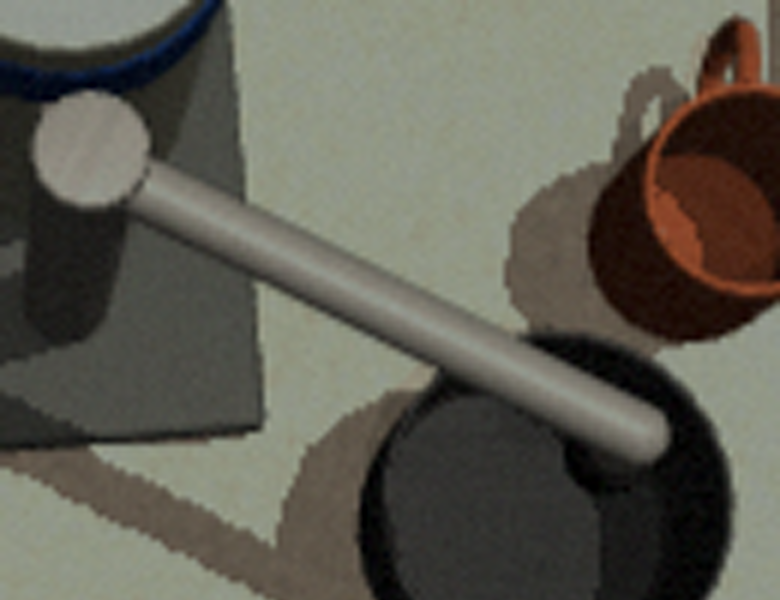

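The spout reads 1.01, so the outlet is within about 8 mm of the pan centre. Next I descend beside the brass valve's lever, on its +y side.

```bash
python3 -m jog '255 -2 1 20 0 0 0; 255 -2 1 20 0 0 0; 255 -2 1 20 0 0 0; 255 0 0 20 0 0 0; 255 0 0 0 0 0 0'
python3 - <<'E'
from h import *
go([418,440,145])
im=optics.grab_frame("scene"); cv2.imwrite("pics/s4.png",cv2.resize(im[240:420,400:600,::-1],(660,594),interpolation=cv2.INTER_CUBIC))
E
```

```text
clock: 5.68
eef_pos: [412.8, 433.8, 145.0]
tcp_rot: [3.131, 0.005, 2.206]
contact_force: [-1.1, 0.3, 0.6]
opening: 0.002
clock 5.68 pos [412.8 433.8 145. ] rot [3.131 0.005 2.206] F [-1.1  0.3  0.6] open 0.0 need tool [1.8 7.9 0.1]
```

View pics/s4.png

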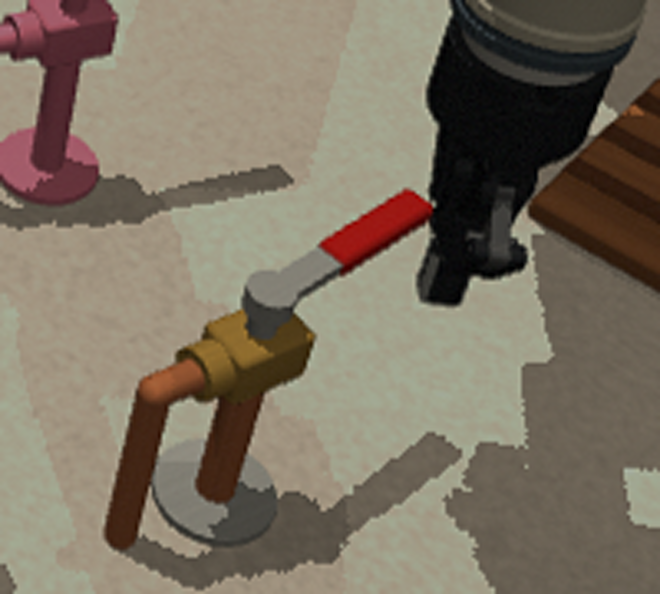

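```bash
python3 - <<'E'
from h import *
hub=np.array([497.5,382.])
X=np.array([np.cos(2.206),np.sin(2.206)]);Y=np.array([X[1],-X[0]])
p=r.sense()["eef_pos"][:2]
for a in range(172,265,10):
    u=np.array([np.cos(np.radians(a)),np.sin(np.radians(a))]);t=np.array([-u[1],u[0]])
    q=hub+85*u-25*t;print(a,q.round(0),"step",((q-p)@X).round(1),((q-p)@Y).round(1));p=q
E
```

```text
172 [417. 419.] step -14.8 -6.6
182 [412. 404.] step -8.7 -12.8
192 [409. 389.] step -10.8 -11.1
202 [409. 373.] step -12.5 -9.0
212 [412. 358.] step -13.9 -6.7
222 [418. 344.] step -14.9 -4.2
232 [425. 330.] step -15.4 -1.6
242 [436. 319.] step -15.4 1.1
252 [447. 309.] step -15.0 3.8
262 [461. 301.] step -14.1 6.3
```

```bash
python3 -m jog '255 -8 -3 0 0 0 0; 255 -7 -5 0 0 0 0; 255 -8 -12 0 0 0 0; 255 -10 -11 0 0 0 0; 255 -12 -9 0 0 0 0'
python3 -m jog '255 -13 -7 0 0 0 0; 255 -14 -5 0 0 0 0; 255 0 0 0 0 0 0'
python3 - <<'E'
from h import *
go([418,344,145])
im=optics.grab_frame("scene"); cv2.imwrite("pics/s5.png",cv2.resize(im[240:420,400:600,::-1],(660,594),interpolation=cv2.INTER_CUBIC))
E
```

```text
clock: 6.15
eef_pos: [411.5, 373.8, 153.0]
tcp_rot: [3.116, 0.002, 2.205]
contact_force: [0.4, 4.1, -1.5]
opening: -0.001
clock: 6.4
eef_pos: [418.9, 340.4, 155.9]
tcp_rot: [3.112, 0.001, 2.204]
contact_force: [-0.7, -0.5, 0.7]
opening: 0.001
clock 6.4 pos [418.9 340.4 155.9] rot [3.112e+00 1.000e-03 2.204e+00] F [-0.7 -0.5  0.7] open 0.0 need tool [ 3.5  1.1 10.9]
```

View pics/s5.png

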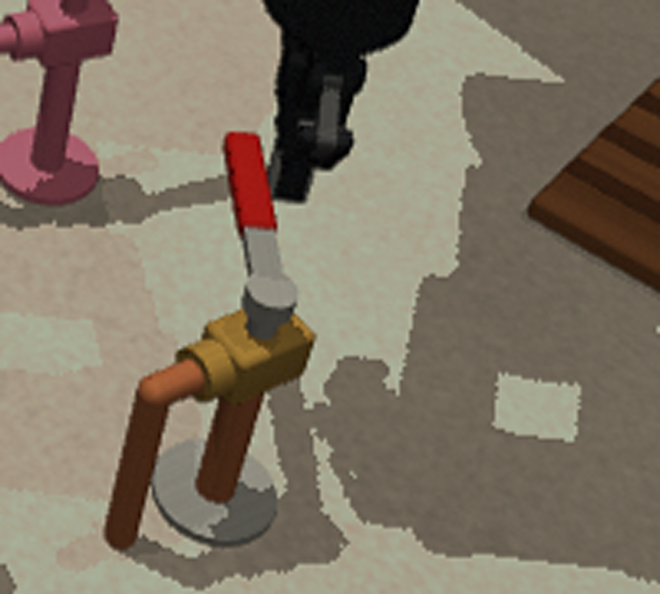

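The lever is swinging correctly, about 0.9 rad so far. The tip rose to z=156, so I lower it while continuing.

```bash
python3 -m jog '255 0 0 8 0 0 0; 255 -8 -1 4 0 0 0; 255 -12 0 2 0 0 0; 255 -13 2 1 0 0 0; 255 -13 3 0 0 0 0'
python3 - <<'E'
from h import *
go([461,301,145])
E
```

```text
clock: 6.87
eef_pos: [450.0, 307.0, 140.3]
tcp_rot: [3.111, -0.001, 2.206]
contact_force: [-2.6, 3.9, 0.2]
opening: -0.001
clock 6.87 pos [450.  307.  140.3] rot [ 3.111e+00 -1.000e-03  2.206e+00] F [-2.6  3.9  0.2] open -0.0 need tool [-11.4   5.4  -4.6]
```

```bash
python3 -m jog '255 -6 4 0 0 0 0; 255 -5 4 0 0 0 0; 255 0 0 0 0 0 0'
python3 - <<'E'
from h import *
go([461,301,145])
im=optics.grab_frame("scene"); cv2.imwrite("pics/s6.png",cv2.resize(im[240:420,400:600,::-1],(660,594),interpolation=cv2.INTER_CUBIC))
E
```

```text
clock: 7.12
eef_pos: [450.0, 305.9, 139.1]
tcp_rot: [3.132, -0.025, 2.2]
contact_force: [0.3, 0.2, -0.3]
opening: 0.002
clock 7.12 pos [450.  305.9 139.1] rot [ 3.132 -0.025  2.2  ] F [ 0.3  0.2 -0.3] open 0.0 need tool [-10.3   6.1  -6.1]
```

View pics/s6.png

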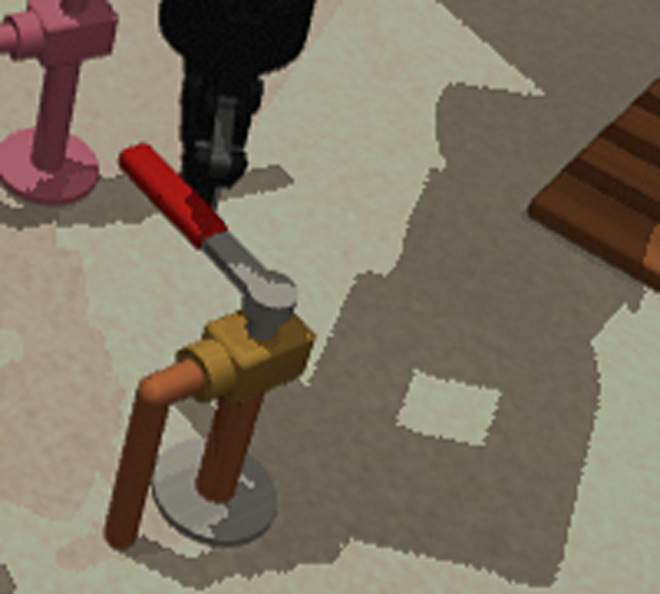

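```bash
python3 - <<'E'
from h import *
s=r.sense();print(s["qpos"].round(3),s["qvel"].round(3),s["joint_efforts"].round(1),s["contact_force"].round(1),s["wrist_torque"].round(2))
E
python3 -m jog '255 -6 2 -3 0 0 0'
python3 -m jog '255 -6 4 -2 0 0 0'
```

```text
[ 0.578  0.335  1.896  0.03   0.902 -0.07 ] [-0.006  0.006  0.001 -0.045 -0.036  0.01 ] [ -2.4 -53.2 -29.7  -0.6  -0.4  -0. ] [-7.7  5.7  1.6] [0.82 1.11 0.14]
clock: 7.25
eef_pos: [451.2, 303.4, 140.0]
tcp_rot: [3.138, -0.03, 2.2]
contact_force: [-32.6, 29.1, -9.3]
opening: -0.0
clock: 7.33
eef_pos: [451.0, 303.1, 140.0]
tcp_rot: [-3.136, -0.041, 2.198]
contact_force: [-40.0, 33.1, 5.0]
opening: -0.003
```

Force jumped to about 50 N with no motion, so it is at the stop. I back off and measure.

```bash
python3 -m jog '255 6 -2 0 0 0 0; 255 12 -3 0 0 0 0; 255 20 -5 0 0 0 0; 255 25 0 -10 0 0 0; 255 20 0 -25 0 0 0'
python3 - <<'E'
from h import *
go([461,301,145])
for n in("top","scene"):
    im=optics.grab_frame(n)[:,:,::-1]; cv2.imwrite(f"pics/{n}7.png",im)
    h=cv2.cvtColor(im,cv2.COLOR_BGR2HSV)
    m=(((h[...,0]<6)|(h[...,0]>174))&(h[...,1]>190)&(h[...,2]>90)).astype(np.uint8)
    k,_,st,ce=cv2.connectedComponentsWithStats(m)
    for j in range(1,k):
        if st[j,4]>60:
            p=ray(n,*ce[j],172);print(n,st[j],p.round(1),"ang from hub",np.degrees(np.arctan2(p[1]-382,p[0]-497.5))%360,np.hypot(p[1]-382,p[0]-497.5))
    im0=cv2.imread(f"pics/{n}0.png")
# pipe direction from initial top: brass valve yaw
E
```

```text
clock: 7.75
eef_pos: [390.5, 360.3, 171.5]
tcp_rot: [-3.119, -0.041, 2.195]
contact_force: [0.9, 0.1, 0.6]
opening: -0.002
clock 7.75 pos [390.5 360.3 171.5] rot [-3.119 -0.041  2.195] F [0.9 0.1 0.6] open -0.0 need tool [-90.4  23.1  22.3]
top [139 248  37  20 335] [475.  303.9 172. ] ang from hub 253.94974043115405 81.30352749628673
top [199 336  25  36 359] [291.5 188.9 172. ] ang from hub 223.13869759320986 282.3644106169011
scene [443 220  35  11 204] [292.  186.2 172. ] ang from hub 223.6110147152967 283.88239565213365
scene [437 284  31  28 308] [479.7 304.9 172. ] ang from hub 256.98961842580223 79.13701023204146
```

View pics/top7.png

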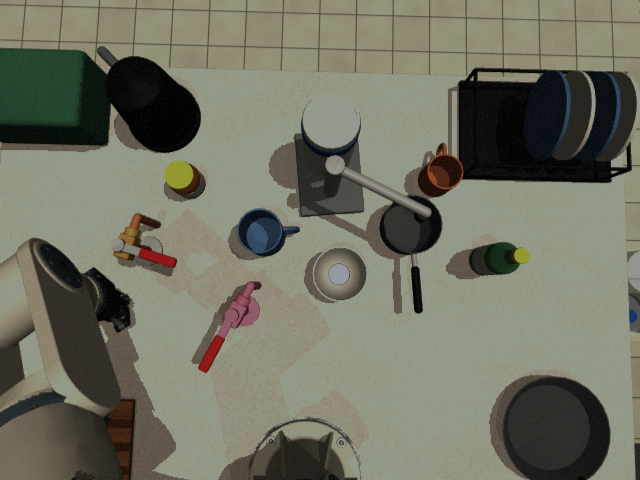

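View pics/scene7.png

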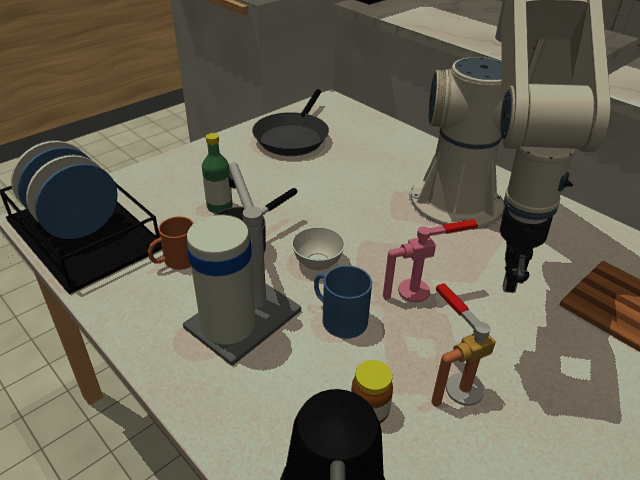

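```bash
python3 - <<'E'
from h import *
im=cv2.imread("pics/top7.png")
cv2.imwrite("pics/t7c.png",cv2.resize(im[200:290,90:190],(650,585),interpolation=cv2.INTER_CUBIC))
for z in(130,145):
    for p in((139,217),(141,217)):
        q=ray("top",*p,z);print(z,p,q.round(0),np.degrees(np.arctan2(q[1]-382,q[0]-497.5)),np.hypot(q[1]-382,q[0]-497.5))
for ps in (-20,-14.5,-8): 
    a=np.radians(ps);print(ps,proj("top",[497.5+65*np.cos(a),382+65*np.sin(a),0]),proj("top",[497.5,382,0]))
E
```

```text
130 (139, 217) [560. 360. 130.] -19.432277876377583 66.67066569904395
130 (141, 217) [560. 356. 130.] -22.69150227063324 68.26067026147798
145 (139, 217) [558. 354. 145.] -24.678091820409293 66.97393369368888
145 (141, 217) [558. 350. 145.] -27.73346079270128 68.87141952801231
-20 [159.77406157 225.60388458] [148.81741788 251.16680647]
-14.5 [157.2934608  224.76473246] [148.81741788 251.16680647]
-8 [154.26426985 224.08531773] [148.81741788 251.16680647]
```

View pics/t7c.png

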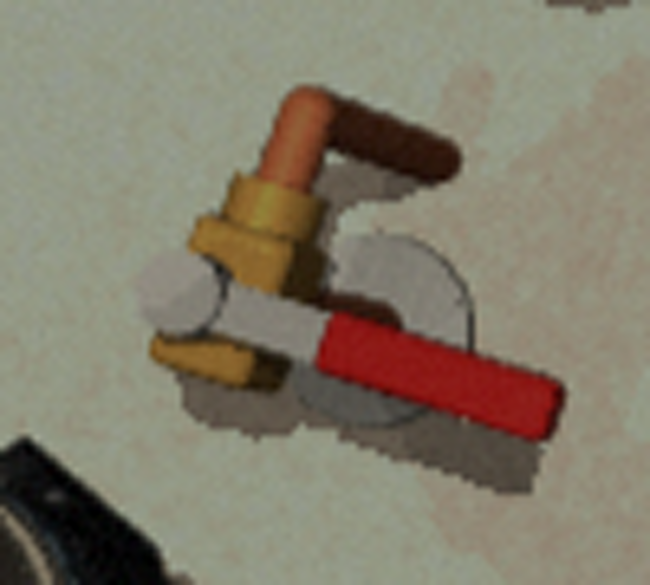

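The lever now points at about 255°. The pipe foot puts the valve yaw near -15°, so fully open should be at about 255°. That matches the hard 50 N stop. I raise the arm clear and compare the before and after pictures for bystander motion.

```bash
python3 -m jog '255 15 0 -30 0 0 0; 255 15 0 -30 0 0 0; 255 0 0 0 0 0 0; 255 0 0 0 0 0 0; 255 0 0 0 0 0 0'
python3 - <<'E'
from h import *
go([400,400,200])
a=cv2.imread("pics/top0.png");b=optics.grab_frame("top")[:,:,::-1].copy()
boxes=dict(pan=(405,265,30,50),bowl=(310,245,60,58),jug=(235,205,66,52),bottle=(468,238,64,40),jar=(163,158,40,40),mug=(418,142,48,56))
for k,(x,y,w,h) in boxes.items():
    g0=cv2.cvtColor(a[y:y+h,x:x+w],cv2.COLOR_BGR2GRAY);g1=cv2.cvtColor(b[y-8:y+h+8,x-8:x+w+8],cv2.COLOR_BGR2GRAY)
    m=cv2.matchTemplate(g1,g0,cv2.TM_CCOEFF_NORMED);_,v,_,l=cv2.minMaxLoc(m);print(k,"shift px",l[0]-8,l[1]-8,round(v,3))
cv2.imwrite("pics/t8.png",b)
E
```

```text
clock: 8.27
eef_pos: [378.2, 385.8, 238.0]
tcp_rot: [-3.129, -0.038, 2.201]
contact_force: [-0.1, -0.7, 0.2]
opening: -0.001
clock 8.27 pos [378.2 385.8 238. ] rot [-3.129 -0.038  2.201] F [-0.1 -0.7  0.2] open -0.0 need tool [-2.8 26.4 37.6]
pan shift px 0 0 0.999
bowl shift px 0 0 0.937
jug shift px 0 0 0.997
bottle shift px 0 0 0.999
jar shift px 0 0 0.998
mug shift px 0 0 0.998
```

View pics/t8.png

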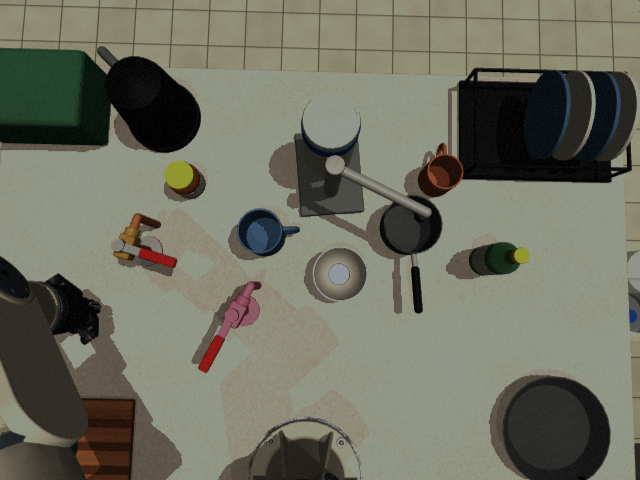

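The top view shows the lever open at (157,258) and the spout end over the pan at (429,213). All the loose items are unmoved and the arm is clear, so I'm handing in.

```bash
python3 -c "
from rig import ticket
print(ticket.sign_off())"
```

```text
the job is handed in; nothing more can be done
None
```

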